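Release the indexed tube carousel and hold its pin out

ROBOT

A 6-joint arm with a two-finger parallel gripper is mounted at the origin on the work surface. World frame = base frame: x ahead of the robot, y to its left, z up, the work surface at z = 0. Lengths are in m, angles in rad, forces in N, time in s.
With the tool pointing down it reaches from about 0.4 to 0.825 m from the base axis. Payload 7 kg.
Tool frame: the origin (TCP) lies on the centre line of the jaws, within the pads' length; the fingertips stand tip_reach ahead of it and the grasp point (between the pads) is the TCP (tip_reach is the distance from the TCP to the fingertips, in m); z points along the fingers, y is the line along which they close (so a half turn about z gives the same grasp; the last joint's range is limited). The gripper opens to 88 mm and grips with 3 to 60 N. Pads are 19 mm wide; open, the fingers measure 130 mm over their backs; the gripper's body (78 mm by 193 mm) begins 47 mm behind the grasp point.
Start: joints at [1.631, 0.359, 0.012, 0, -1.224, -0.288], TCP at [0.152, 0.658, 0.246] pointing down, gripper open.
Joint ranges: [-3.07, 3.07], [-1.43, 2.12], [-1.02, 1.25], [-3.03, 1.67], [-3.05, -0], [-3.03, 3.03]. Speed limits (rad/s): [2.39, 2.39, 3.01, 3.14, 3.14, 3.14].

INTERFACE

Orientations are given as [roll, pitch, yaw] about the fixed x, y, z axes, in that order (R = Rz(yaw) Ry(pitch) Rx(roll)).
In Python, from station import get_state, grab_frame, calibration, job_done, find_in, mark_of, tip_reach gives the robot as it stands.
- The arm moves only by the shell command python3 -m handwheel 'ROWS' [OPENING] [FORCE]. ROWS is JSON, a list of rows, each an object with "delta_pos": the shift along the world's x, y, z in units of 30 mm (1.0 is 30 mm), a list of three; "dr": the turn, a rotation vector about the world's x, y, z in degrees, a list of three. In form: [{"delta_pos": [tx, ty, tz], "dr": [rx, ry, rz]}, ...]. A call has 1 to 10 rows; each row shifts and turns the commanded pose from where the row before left it; what a row does not reach is not made up. A row lasts 1/10 s, in which the tool goes at most 50 mm and 8.59 degrees, less where a joint would pass 70% of its speed; a pose out of reach is approached as far as the arm can. A call is refused whole if a number of a shift passes 1 or a number of a turn 8.59, either way. A call with a gripper value outside its range is refused whole. OPENING is the closure, from -1 (fully open) to 1 (shut), set as the call begins (- or left out, the last holds). The fingers move at their own pace and stop on an object; FORCE is the grip in N (left out, the last holds). Time passes only in rows, so rows that do not move let the fingers close. It gives the time, the measured TCP pose, the force, the opening and the grip force at its end, in the units of the state.
- get_state(): the state, without advancing time (a new reading comes with each control period).
- grab_frame(name): name is "scene" or "top" or "wrist"; returns the picture (420x560x3 uint8, red, green, blue); there is no depth.
- calibration(name): a dict with "fx", "fy", "cx", "cy" (pixels), "k1" (the pictures are not rectified: a ray, as slopes to the right and down, at radius r is drawn at 1 + k1 r^2 times it, then the intrinsics apply), "extrinsics" (4x4, takes a point from world to camera coordinates). Camera axes: x right, y down, z forward; pixel columns grow to the right and rows downward; lengths in m; the calibration is good to about 2 mm. A picture is of the moment at which its call begins: read the wrist's pose just before it. calibration takes no time and is no camera call; for the wrist camera it gives the pose at the moment of the call.
- job_done(): hands the job in; it is judged then, once.
Trained networks look in the newest picture that a camera, given by its name, has taken for a name from the list of things; names that differ only in an ending like _2 or _b are one class to them, and where a whole thing is asked for, a point or a joint stands for the part that bears it (a point fixed in the world has none). Each returns a list of dicts, best first, with "conf" (0 to 1); they miss things now and then, are a little off and sometimes report something else, mostly with a low value. They report only what shows in the picture. A call takes as long as a camera call.
- find_in(camera, query): "location" ([column, row] in pixels, amid what is visible of it).
- mark_of(camera, query): "location" ([column, row] in pixels: a listed point, or the origin of a listed thing).
The state is a dict: "t": time; "q": joint angles; "qd": joint speeds; "joint_efforts": joint torques, N m; "eef_pos": TCP position; "ee_rot": TCP orientation; "force": force on the tool from outside, world axes, zero at the start; "moment": the same for the moment, N m; "width": finger opening in m; "gripper_force": force on a finger pad.
Only numpy, scipy, OpenCV 4.12 (cv2) and the standard library are available. Lean on these libraries where they do the work, as an engineer would, in place of code of your own. Each camera call takes 0.05 s, during which the arm holds its last target. There are 200 camera calls.

TASK

Unlock the tube carousel's index plunger by turning its brass hex collar anticlockwise to its stop, then pull the black plunger knob straight up as far as it goes and hold it there while the sprung carousel swings round to its loading stop. Finish while still holding the plunger fully up in the gripper, collar still unlocked; do not knock the bottle, tube rack or tip box out of place.

Things in the scene. Friction and masses are not known exactly. Their poses are not given: they have to be found in the camera images.
- stand: White round carousel stand, 216 mm across, fixed; origin: centre of its underside, on the carousel's vertical axis, z up. On its -x side an aluminium pillar carries a bracket arm, 44 mm wide, over the carousel rim; its flat top is 88 mm above the bench. The vertical plunger axis is at (-90, 0) mm. The pink carousel (204 mm disc, tubes up to 80 mm above the bench) turns under the bracket.
- carousel (a joint): Turn of the pink carousel about its vertical axis, rad, positive anticlockwise from above. A spring drives it; the index pin in a rim hole keeps it at about 0. Once the pin is clear it turns by itself in some 3 s to its loading stop at 1.57, passing one more index hole halfway, where the pin would drop in if let down.
- collar_mid (a point): Centre of the brass hexagonal locking collar on the plunger axis, 98 mm above the bench. Hexagon 36 mm across flats, 88 to 108 mm above the bench, standing on the bracket; flats face this point's x axis and every 60 degrees from it; the point turns with the collar (z up). Two brass hooks on top, within the outline, up to 117.5 mm, overhang the plunger's red cross pin until unlocked.
- collar (a joint): Turn of the captive collar, rad, positive anticlockwise from above (unlocking). It starts between 0 and 0.35 (locked: the plunger can rise only 1 mm), frees the plunger beyond about 1.25, stop at 1.5. Light friction (0.1 N m); it stays where left.
- plunger_knob (a point): Centre of the top face of the black cylindrical pull knob, on the vertical plunger axis; z up. Knob 22 mm in diameter, 28 mm tall, from 121 to 149 mm above the bench when down; below it a thin stem with a red cross pin goes through the collar. It slides straight up and down only.
- plunger (a joint): Lift of the plunger, m: 0 seated in its hole in the carousel (10 mm deep), stop at 0.016 fully up. A spring pushes it down with about 6 N at 0 and 12.5 N fully up; it returns when released.
- rack: Bystander: pink micro tube rack, 120 x 60 x 56 mm with tubes, loose; origin at the centre of its underside.
- tip_box: Bystander: white box with orange lid, 122 x 87 x 66 mm, loose; origin at the centre of its underside.
- bottle: Bystander: amber reagent bottle with blue cap, 60 mm in diameter, 115 mm tall, loose; origin at the centre of its underside.

How it is judged:
By the outcome, as a careful person would: the job done as asked, in the order asked, and still so for the second after the job is handed in, while the arm keeps its last pose, push and grip.
It also fails if it takes over 45 s, if anything falls off the work surface, if the arm or the gripper's body presses on something with over 40 N, if the wrist force passes 120 N, or if a joint passes its speed limit or range.

## Working session

There is one attempt and no reset: what is moved stays moved. The work goes in short steps, Python scripts to look and compute and a shell command to move; the robot and the scene stay as the last step left them, time stands still between calls to the robot, and variables do not carry over. Pictures are saved under pics/ and viewed, at most 10 in all, crops included, and the job is handed in when it is done.

```bash
mkdir -p pics; ls; cat > h.py <<'E'
import numpy as np, cv2
from station import *
def ray(name,px,cal=None):
    c=cal or calibration(name); K=np.array([[c['fx'],0,c['cx']],[0,c['fy'],c['cy']],[0,0,1.]])
    p=np.array([(px[0]-c['cx'])/c['fx'],(px[1]-c['cy'])/c['fy']]); u=p.copy()
    for _ in range(20): u=p/(1+c['k1']*(u@u))
    T=np.array(c['extrinsics']); R=T[:3,:3]; o=-R.T@T[:3,3]
    return o,R.T@np.r_[u,1]
def atz(name,px,z,cal=None):
    o,d=ray(name,px,cal); return o+d*(z-o[2])/d[2]
def proj(name,P,cal=None):
    c=cal or calibration(name); T=np.array(c['extrinsics']); p=T[:3,:3]@np.array(P)+T[:3,3]
    s=p[:2]/p[2]; s=s*(1+c['k1']*(s@s)); return np.array([s[0]*c['fx']+c['cx'],s[1]*c['fy']+c['cy']])
def save(im,n): cv2.imwrite('pics/'+n,im[:,:,::-1])
E
python3 - <<'E'
from h import *
print(tip_reach, get_state())
Z=dict(stand=0,collar_mid=.098,plunger_knob=.149,rack=0,tip_box=0,bottle=0)
ims=[]
for c in ['top','scene']:
    im=grab_frame(c); save(im,c+'0.png')
    for n,z in Z.items():
        for d in mark_of(c,n)[:2]: print(c,n,round(d['conf'],2),np.round(d['location'],1),np.round(atz(c,d['location'],z),3))
E
```

```text
pics
0.019 {'t': 0.0, 'q': array([ 1.63112285e+00,  3.59346981e-01,  1.10799355e-02, -3.52081612e-04,
       -1.22411123e+00, -2.88106194e-01]), 'qd': array([-0.00114155,  0.0002256 , -0.00027072,  0.00050171, -0.00019571,
       -0.00067014]), 'joint_efforts': array([ 5.16867863e-05, -5.82704008e+01,  2.93071014e+01,  6.99741930e+00,
        7.19486197e-03, -1.48699041e-04]), 'eef_pos': array([0.15234065, 0.65711742, 0.2446573 ]), 'ee_rot': array([ 3.13998186e+00, -1.32190068e-04, -2.27899455e-01]), 'force': array([-0.60125908, -0.06862308, -0.26091055]), 'moment': array([ 0.00834725, -0.00123653,  0.01028248]), 'gripper_force': 0.0, 'width': 0.08804030759263566}
top stand 0.62 [284.6 230.9] [0.572 0.029 0.   ]
top collar_mid 0.49 [290.7 262.7] [0.488 0.018 0.098]
top plunger_knob 0.38 [291.7 266.8] [0.48  0.017 0.149]
top rack 0.72 [283.9 156.5] [0.775 0.025 0.   ]
top tip_box 0.69 [370.8 223.5] [ 0.586 -0.205  0.   ]
top bottle 0.9 [204.8 228.6] [0.583 0.243 0.   ]
scene stand 0.89 [262.1 227.9] [0.577 0.017 0.   ]
scene stand 0.5 [248.  294.2] [0.776 0.025 0.   ]
scene collar_mid 0.71 [265.9 182.9] [0.494 0.013 0.098]
scene plunger_knob 0.61 [271.2 166.4] [0.477 0.026 0.149]
scene rack 0.71 [246.7 293.6] [0.775 0.021 0.   ]
scene tip_box 0.72 [185.7 214.2] [ 0.574 -0.209  0.   ]
scene bottle 0.61 [344.2 240. ] [ 0.573  0.247 -0.   ]
scene bottle 0.37 [267.8 181.3] [ 0.41  -0.002  0.   ]
```

View pics/top0.png

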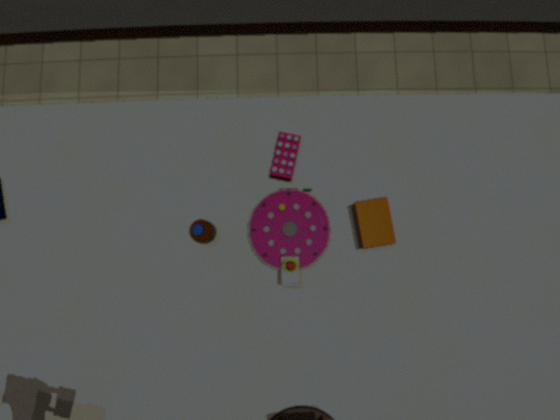

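View pics/scene0.png

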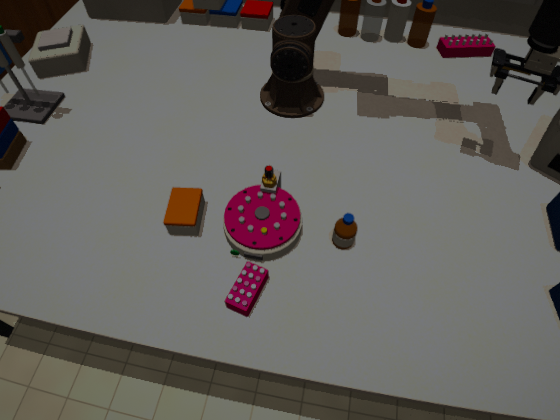

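The top view shows the carousel at about (290,230), with the bracket and knob on its near side at (290,265). The rack, box and bottle stand about 0.2 m clear. The scene view agrees, with the knob at (269,172). Both cameras put the plunger axis near (0.485, 0.018), so I'm moving above it.

```bash
R='[{"delta_pos":[0.7,-1,0],"dr":[0,0,0]}'; 
python3 -m handwheel '[{"delta_pos":[0.7,-1,0.2],"dr":[0,0,0]},{"delta_pos":[0.7,-1,0.2],"dr":[0,0,0]},{"delta_pos":[0.7,-1,0],"dr":[0,0,0]},{"delta_pos":[0.7,-1,0],"dr":[0,0,0]},{"delta_pos":[0.7,-1,0],"dr":[0,0,0]},{"delta_pos":[0.7,-1,0],"dr":[0,0,0]},{"delta_pos":[0.7,-1,0],"dr":[0,0,0]},{"delta_pos":[0.7,-1,0],"dr":[0,0,0]},{"delta_pos":[0.7,-1,0],"dr":[0,0,0]},{"delta_pos":[0.7,-1,0],"dr":[0,0,0]}]' -1
python3 -m handwheel '[{"delta_pos":[0.4,-1,0],"dr":[0,0,0]},{"delta_pos":[0.4,-1,0],"dr":[0,0,0]},{"delta_pos":[0.4,-1,0],"dr":[0,0,0]},{"delta_pos":[0.4,-1,0],"dr":[0,0,0]},{"delta_pos":[0.4,-1,0],"dr":[0,0,0]},{"delta_pos":[0.4,-1,0],"dr":[0,0,0]},{"delta_pos":[0.4,-1,0],"dr":[0,0,0]},{"delta_pos":[0.4,-1,0],"dr":[0,0,0]},{"delta_pos":[0.4,-1,0],"dr":[0,0,0]},{"delta_pos":[0.4,-1,0],"dr":[0,0,0]}]'
python3 -m handwheel '[{"delta_pos":[0,-0.6,0],"dr":[0,0,0]},{"delta_pos":[0,-0.6,0],"dr":[0,0,0]},{"delta_pos":[0,0,0],"dr":[0,0,0]}]'
python3 - <<'E'
from h import *
s=get_state(); print(s['q'],s['eef_pos'],s['ee_rot'],s['t'])
cal=calibration('wrist'); im=grab_frame('wrist'); save(im,'w1.png')
T=np.array(cal['extrinsics']); print(-T[:3,:3].T@T[:3,3], T[2,:3])
for n,z in dict(stand=0,collar_mid=.098,plunger_knob=.149).items():
    for d in mark_of('wrist',n)[:2]: print(n,round(d['conf'],2),np.round(d['location'],1),np.round(atz('wrist',d['location'],z,cal),4))
E
```

```text
t: 1.7
eef_pos: [0.3631, 0.3562, 0.2579]
ee_rot: [-3.141, -0.0, -0.228]
force: [-0.3, -0.9, -1.2]
width: 0.0873
gripper_force: 0.0
t: 2.7
eef_pos: [0.4828, 0.0562, 0.2579]
ee_rot: [-3.141, -0.001, -0.228]
force: [0.3, 1.2, 0.5]
width: 0.0878
gripper_force: 0.0
t: 3.0
eef_pos: [0.4822, 0.0199, 0.2577]
ee_rot: [3.141, -0.0, -0.23]
force: [0.1, 0.2, -0.8]
width: 0.0876
gripper_force: 0.0
[ 4.50067392e-01  2.85268175e-02 -3.78365450e-01  9.52178207e-05
 -1.16395229e+00  8.90808753e-01] [0.48224562 0.01994418 0.25765795] [ 3.14149433e+00 -1.74780850e-05 -2.29882500e-01] 3.0
[0.55173699 0.00380462 0.39753624] [-0.26145405  0.06067131 -0.96330721]
stand 0.77 [265.7 102.6] [0.5742 0.016  0.    ]
collar_mid 0.69 [283.6 197.6] [0.4824 0.0172 0.098 ]
plunger_knob 0.68 [281.4 212.8] [0.4827 0.0194 0.149 ]
```

View pics/w1.png

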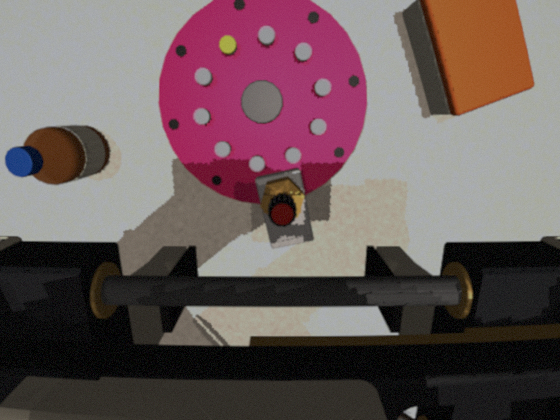

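The wrist view shows the knob at (282,212), the collar just above it at (283,197), and the bracket running from (285,170) to (292,245). All three agree on the axis at about (0.4826, 0.0185). Next I'll crop the collar to get its hexagon angle.

```bash
python3 - <<'E'
from h import *
cal=calibration('wrist'); im=cv2.imread('pics/w1.png')
x0,y0,x1,y1=240,160,325,250
cr=cv2.resize(im[y0:y1,x0:x1],None,fx=6.5,fy=6.5,interpolation=cv2.INTER_CUBIC)
cr=np.clip(cr.astype(float)*1.8,0,255).astype('uint8')
cr2=cr.copy()
for k,a in enumerate([0,10,20,30,40,50]):
    pass
for yaw,col in [(-2,(255,255,0)),(18,(0,255,0))]:
    P=[np.r_[.4826+.018/np.cos(np.pi/6)*np.cos(np.radians(yaw+30+60*i)),.0185+.018/np.cos(np.pi/6)*np.sin(np.radians(yaw+30+60*i)),.108] for i in range(6)]
    q=np.array([(proj('wrist',p,cal)-[x0,y0])*6.5 for p in P]).astype(int)
    cv2.polylines(cr2,[q],True,col,1)
o=np.hstack([cr,cr2]); o=cv2.resize(o,(800,int(o.shape[0]*800/o.shape[1]))); cv2.imwrite('pics/c1.png',o)
E
```

```text
(no output)
```

View pics/c1.png

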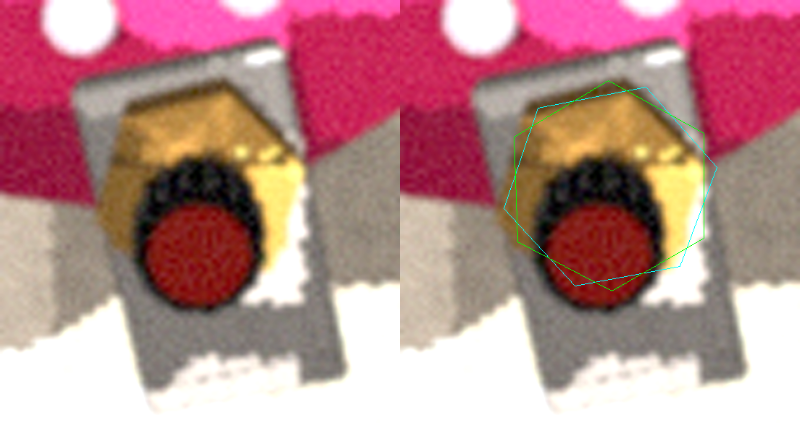

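The collar's flats are close to the stand's axis, at a yaw of about +1°, and its centre is near (0.483, 0.0195). The best jaw line is 61°, so I need to turn the tool −16° and descend to a TCP height of 0.111 m. That puts the tips at 0.092 and the body clear of the knob.

```bash

python3 -m handwheel '[{"delta_pos":[0.03,0,-0.6],"dr":[0,0,-8]},{"delta_pos":[0,0,-0.6],"dr":[0,0,-8]},{"delta_pos":[0,0,-0.6],"dr":[0,0,0]},{"delta_pos":[0,0,-0.6],"dr":[0,0,0]},{"delta_pos":[0,0,-0.6],"dr":[0,0,0]},{"delta_pos":[0,0,-0.6],"dr":[0,0,0]},{"delta_pos":[0,0,-0.6],"dr":[0,0,0]},{"delta_pos":[0,0,-0.4],"dr":[0,0,0]},{"delta_pos":[0,0,-0.28],"dr":[0,0,0]},{"delta_pos":[0,0,0],"dr":[0,0,0]}]'
python3 - <<'E'
from h import *
s=get_state(); print(s['q'],s['force'],s['moment'])
cal=calibration('wrist'); im=grab_frame('wrist'); save(im,'w2.png')
for n,z in dict(collar_mid=.098,plunger_knob=.149).items():
    for d in mark_of('wrist',n)[:2]: print(n,round(d['conf'],2),np.round(d['location'],1),np.round(atz('wrist',d['location'],z,cal),4))
E
```

```text
t: 4.2
eef_pos: [0.4828, 0.0219, 0.1103]
ee_rot: [3.14, 0.001, -0.506]
force: [0.7, 0.3, 0.5]
width: 0.0879
gripper_force: 0.0
[ 4.53259734e-01  1.83586329e-01 -5.81116295e-01 -1.71185674e-04
 -8.07927986e-01  6.11361354e-01] [0.71791068 0.27575593 0.50260875] [-0.01706402  0.0691313  -0.01548414]
collar_mid 0.85 [287.7 265.8] [0.4813 0.0186 0.098 ]
plunger_knob 0.82 [285.1 327.3] [0.4822 0.0205 0.149 ]
```

View pics/w2.png

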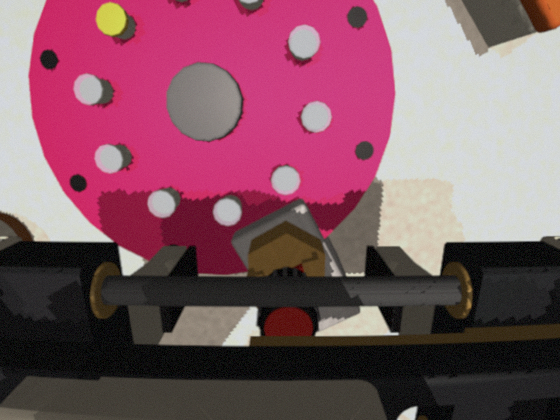

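The wrist view shows the collar between the jaws, with its apex at (283,222) and flats facing the fingers. It needs a shift of about 2 mm, then I'll close.

```bash

python3 -m handwheel '[{"delta_pos":[-0.03,-0.07,0],"dr":[0,0,0]},{"delta_pos":[0,0,0],"dr":[0,0,0]}]'
python3 -m handwheel '[{"delta_pos":[0,0,0],"dr":[0,0,0]},{"delta_pos":[0,0,0],"dr":[0,0,0]},{"delta_pos":[0,0,0],"dr":[0,0,0]},{"delta_pos":[0,0,0],"dr":[0,0,0]},{"delta_pos":[0,0,0],"dr":[0,0,0]},{"delta_pos":[0,0,0],"dr":[0,0,0]},{"delta_pos":[0,0,0],"dr":[0,0,0]},{"delta_pos":[0,0,0],"dr":[0,0,0]}]' 1 20
python3 -c "
from h import *
s=get_state();print(s['force'],s['moment'],s['eef_pos'])"
```

```text
t: 4.55
eef_pos: [0.4826, 0.0194, 0.1117]
ee_rot: [-3.141, -0.001, -0.507]
force: [-0.1, 0.3, -0.3]
width: 0.0881
gripper_force: 0.0
t: 5.35
eef_pos: [0.4824, 0.0193, 0.1111]
ee_rot: [3.141, 0.0, -0.507]
force: [0.2, -1.2, 0.5]
width: 0.0357
gripper_force: 20.0
[ 0.19139864 -1.21341879  0.52577035] [-0.22011144  0.04215826  0.02547868] [0.48235793 0.01932419 0.1111316 ]
```

The jaws closed at 36 mm, flat on the collar and with almost no side force. Now I'll turn it.

```bash

python3 -m handwheel '[{"delta_pos":[0,0,0],"dr":[0,0,6]},{"delta_pos":[0,0,0],"dr":[0,0,8]},{"delta_pos":[0,0,0],"dr":[0,0,8]},{"delta_pos":[0,0,0],"dr":[0,0,8]},{"delta_pos":[0,0,0],"dr":[0,0,0]}]'
python3 -c "
from h import *
s=get_state();print(s['force'],s['moment'],s['eef_pos'])"
python3 -m handwheel '[{"delta_pos":[0,0,0],"dr":[0,0,8]},{"delta_pos":[0,0,0],"dr":[0,0,8]},{"delta_pos":[0,0,0],"dr":[0,0,8]},{"delta_pos":[0,0,0],"dr":[0,0,8]},{"delta_pos":[0,0,0],"dr":[0,0,6]},{"delta_pos":[0,0,0],"dr":[0,0,0]}]'
python3 -c "
from h import *
s=get_state();print(s['force'],s['moment'],s['eef_pos'])"
```

```text
t: 5.85
eef_pos: [0.4823, 0.019, 0.1111]
ee_rot: [3.141, 0.0, 0.019]
force: [-0.7, -3.9, 0.3]
width: 0.036
gripper_force: 20.0
[-0.72062868 -3.93478614  0.29969859] [-1.28785158 -0.09581663  0.11481423] [0.48225799 0.01897675 0.11112422]
t: 6.45
eef_pos: [0.4824, 0.0186, 0.1111]
ee_rot: [3.141, 0.001, 0.679]
force: [2.5, -7.3, -0.8]
width: 0.0362
gripper_force: 20.0
[ 2.5394889  -7.30022609 -0.79384101] [-2.50104401 -0.91713096  0.11091035] [0.48241869 0.01855464 0.11114327]
```

The turn is 68° so far at a steady 0.11 N m, and the collar is nudging the tool towards −y. I'll recentre slightly and go on gently to the stop.

```bash

python3 -m handwheel '[{"delta_pos":[0.01,-0.04,0],"dr":[0,0,5]},{"delta_pos":[0,0,0],"dr":[0,0,5]},{"delta_pos":[0,0,0],"dr":[0,0,3]},{"delta_pos":[0,0,0],"dr":[0,0,0]}]'
python3 -c "
from h import *
s=get_state();print(s['force'],s['moment'],s['ee_rot'])"
python3 -m handwheel '[{"delta_pos":[0,0,0],"dr":[0,0,2]},{"delta_pos":[0,0,0],"dr":[0,0,2]},{"delta_pos":[0,0,0],"dr":[0,0,0]}]'
python3 -c "
from h import *
s=get_state();print(s['force'],s['moment'],s['ee_rot'])"
```

```text
t: 6.85
eef_pos: [0.4826, 0.0182, 0.1111]
ee_rot: [-3.141, 0.0, 0.904]
force: [-1.7, 0.1, 0.8]
width: 0.036
gripper_force: 20.0
[-1.68301012  0.05879084  0.78773256] [-0.28012397  0.28718944  0.0908981 ] [-3.14139841e+00  1.41316691e-04  9.03584341e-01]
t: 7.15
eef_pos: [0.4827, 0.0184, 0.1111]
ee_rot: [-3.141, -0.0, 0.972]
force: [-0.1, -0.5, 0.7]
width: 0.0358
gripper_force: 20.1
[-0.07145364 -0.49992281  0.71894142] [-0.04161691  0.14030007 -0.60648221] [-3.14137113e+00 -3.01730698e-04  9.72064132e-01]
```

```bash

python3 -m handwheel '[{"delta_pos":[0,0,0],"dr":[0,0,1.5]},{"delta_pos":[0,0,0],"dr":[0,0,0]},{"delta_pos":[0,0,0],"dr":[0,0,0]}]'
python3 -c "
from h import *
s=get_state();print(s['force'],s['moment'],s['ee_rot'],s['q'])"
```

```text
t: 7.45
eef_pos: [0.4826, 0.0182, 0.1111]
ee_rot: [-3.141, 0.0, 1.001]
force: [-1.1, -0.7, 1.2]
width: 0.0365
gripper_force: 20.3
[-1.09504597 -0.70128598  1.18167771] [-0.09172809  0.22384558 -0.72036409] [-3.14139805e+00  4.56023859e-05  1.00107426e+00] [ 4.45969811e-01  1.80994879e-01 -5.82035698e-01 -1.95548529e-04
 -8.07907078e-01  2.12603591e+00]
```

The resisting moment jumped to −0.7 N m after about 85°, so the collar is at its stop. I'll open, rise to the knob and grip it.

```bash

python3 -m handwheel '[{"delta_pos":[0,0,0],"dr":[0,0,0]},{"delta_pos":[0,0,0],"dr":[0,0,0]},{"delta_pos":[0,0,0],"dr":[0,0,0]},{"delta_pos":[0,0,0.5],"dr":[0,0,0]},{"delta_pos":[0,0,0.53],"dr":[0,0,0]},{"delta_pos":[0,0,0],"dr":[0,0,0]}]' -1
python3 - <<'E'
from h import *
cal=calibration('wrist'); im=grab_frame('wrist'); save(im,'w3.png')
for n,z in dict(collar_mid=.098,plunger_knob=.149).items():
    for d in mark_of('wrist',n)[:2]: print(n,round(d['conf'],2),np.round(d['location'],1),np.round(atz('wrist',d['location'],z,cal),4))
E
```

```text
t: 8.05
eef_pos: [0.4841, 0.0187, 0.1439]
ee_rot: [3.139, -0.003, 1.003]
force: [0.2, -0.1, 0.2]
width: 0.0784
gripper_force: 0.0
collar_mid 0.78 [281.9 242.3] [0.4843 0.0192 0.098 ]
plunger_knob 0.56 [280.6 285.6] [0.4827 0.0183 0.149 ]
```

View pics/w3.png

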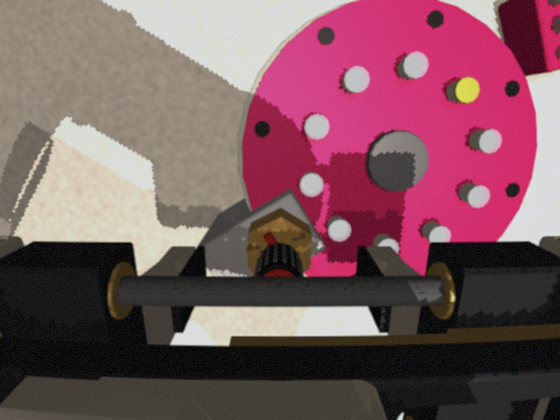

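The collar's apex is at (281,212), so it stayed where I left it, and the red pin shows clear at (268,240). The knob is centred between the jaws, so I'll grip it.

```bash

python3 -m handwheel '[{"delta_pos":[0,0,0],"dr":[0,0,0]},{"delta_pos":[0,0,0],"dr":[0,0,0]},{"delta_pos":[0,0,0],"dr":[0,0,0]},{"delta_pos":[0,0,0],"dr":[0,0,0]},{"delta_pos":[0,0,0],"dr":[0,0,0]},{"delta_pos":[0,0,0],"dr":[0,0,0]},{"delta_pos":[0,0,0],"dr":[0,0,0]},{"delta_pos":[0,0,0],"dr":[0,0,0]},{"delta_pos":[0,0,0],"dr":[0,0,0]}]' 1 45
python3 -m handwheel '[{"delta_pos":[0,0,0.1],"dr":[0,0,0]},{"delta_pos":[0,0,0.1],"dr":[0,0,0]},{"delta_pos":[0,0,0],"dr":[0,0,0]}]'
```

```text
t: 9.1
eef_pos: [0.4828, 0.0182, 0.1421]
ee_rot: [3.142, -0.0, 1.003]
force: [-0.6, 0.6, 0.9]
width: 0.0209
gripper_force: 36.6
t: 9.4
eef_pos: [0.4826, 0.0182, 0.148]
ee_rot: [-3.141, 0.0, 1.002]
force: [2.7, -0.4, -7.9]
width: 0.0213
gripper_force: 45.0
```

It lifts at spring load (8 N at 6 mm), so the plunger is free. I'll continue to the stop.

```bash

python3 -m handwheel '[{"delta_pos":[0,0,0.15],"dr":[0,0,0]},{"delta_pos":[0,0,0.13],"dr":[0,0,0]},{"delta_pos":[0,0,0],"dr":[0,0,0]}]'
python3 -m handwheel '[{"delta_pos":[0,0,0.05],"dr":[0,0,0]},{"delta_pos":[0,0,0],"dr":[0,0,0]},{"delta_pos":[0,0,0],"dr":[0,0,0]}]'
python3 -m handwheel '[{"delta_pos":[0,0,0.03],"dr":[0,0,0]},{"delta_pos":[0,0,0],"dr":[0,0,0]},{"delta_pos":[0,0,0],"dr":[0,0,0]}]'
```

```text
t: 9.7
eef_pos: [0.4826, 0.0183, 0.1566]
ee_rot: [-3.141, -0.0, 1.003]
force: [3.1, 0.2, -12.2]
width: 0.0209
gripper_force: 45.0
t: 10.0
eef_pos: [0.4826, 0.0182, 0.1578]
ee_rot: [-3.141, 0.0, 1.003]
force: [3.6, 0.4, -12.4]
width: 0.021
gripper_force: 45.0
t: 10.3
eef_pos: [0.4826, 0.0183, 0.1582]
ee_rot: [-3.141, 0.0, 1.002]
force: [5.1, 0.3, -17.8]
width: 0.021
gripper_force: 45.0
```

The force jumped to 17.8 N at 16 mm of lift, so it is against the top stop. I'll hold while the carousel swings round.

```bash
Z=1
for i in 1 2 3 4 5; do python3 -m handwheel '[{"delta_pos":[0,0,0],"dr":[0,0,0]},{"delta_pos":[0,0,0],"dr":[0,0,0]},{"delta_pos":[0,0,0],"dr":[0,0,0]},{"delta_pos":[0,0,0],"dr":[0,0,0]},{"delta_pos":[0,0,0],"dr":[0,0,0]},{"delta_pos":[0,0,0],"dr":[0,0,0]},{"delta_pos":[0,0,0],"dr":[0,0,0]},{"delta_pos":[0,0,0],"dr":[0,0,0]},{"delta_pos":[0,0,0],"dr":[0,0,0]},{"delta_pos":[0,0,0],"dr":[0,0,0]}]' | egrep 't:|pos|^force'; done
python3 - <<'E'
from h import *
a=grab_frame('wrist'); b=grab_frame('scene')
for n in ['rack','tip_box','bottle']:
    for d in mark_of('scene',n)[:1]: print(n,np.round(atz('scene',d['location'],0),3))
b=cv2.resize(b[140:330,150:400],(500,380)); a=cv2.resize(a,(500,375))
save(cv2.resize(np.vstack([a,b]),(397,600)),'end.png')
E
```

```text
t: 11.3
eef_pos: [0.4825, 0.0183, 0.1582]
ee_rot: [-3.141, 0.0, 1.002]
force: [5.0, 1.3, -17.8]
t: 12.3
eef_pos: [0.4825, 0.0182, 0.1582]
ee_rot: [-3.141, 0.0, 1.002]
force: [5.7, 0.8, -17.7]
t: 13.3
eef_pos: [0.4825, 0.0182, 0.1582]
ee_rot: [-3.141, 0.0, 1.002]
force: [5.6, 0.5, -18.1]
t: 14.3
eef_pos: [0.4825, 0.0182, 0.1582]
ee_rot: [-3.141, 0.0, 1.002]
force: [6.3, 0.4, -17.8]
t: 15.3
eef_pos: [0.4826, 0.0183, 0.1582]
ee_rot: [-3.141, 0.0, 1.002]
force: [5.8, 0.9, -17.3]
rack [0.771 0.02  0.   ]
tip_box [ 0.59  -0.209  0.   ]
bottle [0.578 0.241 0.   ]
```

View pics/end.png

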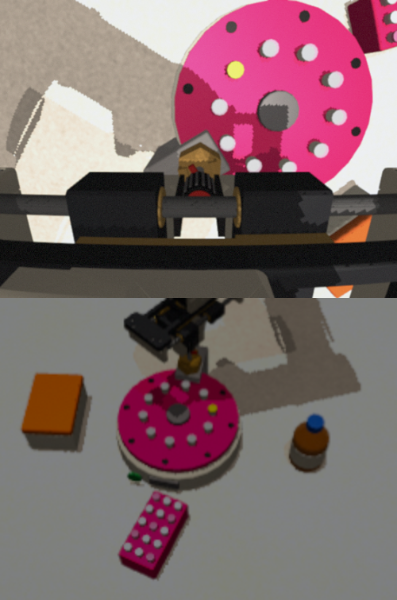

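The yellow tube has moved about 90° anticlockwise, from the +x side to the +y side, so the carousel is at its loading stop. The collar is still turned, the knob is held up, and the bystanders have not moved.

```bash
python3 -c "
from station import *
print(job_done())"
```

```text
the job is handed in; nothing more can be done
None
```

I handed the job in with the collar at its anticlockwise stop, the plunger held fully up in the gripper, the carousel at its loading stop (about 90° round), and the bottle, rack and tip box still in place.

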